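# Reject the chip cooler whose fan binds

## Task

These three chip coolers came off returned boards, and one has a fan that binds on its axle. Push each fan round at least a quarter turn with a fingertip, with all three coolers still standing where they are, to find the one that does not run on freely; then put that cooler in the black reject bin, and leave the two good ones standing in their places and the multimeter, side cutters and blue screwdriver undisturbed.

Things in the scene. Friction and masses are not known exactly. Their poses are not given: they have to be found in the camera images.
- cooler_a: one of three chip coolers that look alike and change places from run to run; which one binds shows only when the fans are spun: finned aluminium block, 54 x 54 mm, 30 mm high, about 0.3 kg, flat sides (grip across 54 mm), an open black fan on top; loose on the worktop. Origin: centre of the underside; z up, x along the fins, y across
- fan_a (a joint): angle (rad, + counter-clockwise from above, unlimited, within 0.2 of 0 at start) of cooler_a's fan about the cooler's z axis. Seven blades, no ring round them; tips 27 mm from the axis, blades 33 to 44 mm above the underside, hub 23 mm across. Sound: runs on for a second or more after a push. Binding: turns only while pushed (0.4 N at the tip), stops dead
- cooler_b: one of three chip coolers that look alike and change places from run to run; which one binds shows only when the fans are spun: finned aluminium block, 54 x 54 mm, 30 mm high, about 0.3 kg, flat sides (grip across 54 mm), an open black fan on top; loose on the worktop. Origin: centre of the underside; z up, x along the fins, y across
- fan_b (a joint): angle (rad, + counter-clockwise from above, unlimited, within 0.2 of 0 at start) of cooler_b's fan about the cooler's z axis. Seven blades, no ring round them; tips 27 mm from the axis, blades 33 to 44 mm above the underside, hub 23 mm across. Sound: runs on for a second or more after a push. Binding: turns only while pushed (0.4 N at the tip), stops dead
- cooler_c: one of three chip coolers that look alike and change places from run to run; which one binds shows only when the fans are spun: finned aluminium block, 54 x 54 mm, 30 mm high, about 0.3 kg, flat sides (grip across 54 mm), an open black fan on top; loose on the worktop. Origin: centre of the underside; z up, x along the fins, y across
- fan_c (a joint): angle (rad, + counter-clockwise from above, unlimited, within 0.2 of 0 at start) of cooler_c's fan about the cooler's z axis. Seven blades, no ring round them; tips 27 mm from the axis, blades 33 to 44 mm above the underside, hub 23 mm across. Sound: runs on for a second or more after a push. Binding: turns only while pushed (0.4 N at the tip), stops dead
- cooler_b_core (a point): middle of the heatsink block of cooler_b, on its centre line 15 mm above its underside
- cooler_a_core (a point): middle of the heatsink block of cooler_a, on its centre line 15 mm above its underside
- cooler_c_core (a point): middle of the heatsink block of cooler_c, on its centre line 15 mm above its underside
- reject_bin: the reject bin: black open-topped stacking bin fixed to the worktop, 148 mm long (its x) by 138 mm wide (its y), walls 4 mm, floor 4 mm thick; the back and side walls are 52 mm high, the front (-x) wall 30 mm. Origin: centre of the underside on the worktop
- multimeter: bystander: hand-held multimeter 158 x 78 x 46 mm, lying behind the coolers. Origin: centre of the underside
- side_cutter: bystander: red-handled side cutters 40 x 130 x 11 mm, lying in front of the coolers. Origin: centre of the underside
- driver_prec_a: bystander: blue precision screwdriver 12 x 127 x 12 mm, lying in front of the vice. Origin: centre of the underside

How it is judged:
On the way:
1. each of the three fans has been turned (its angle is more than 0.5 rad from zero) while every cooler stands within 40 mm of its starting place ((value of joint fan_a above 0.5 rad or value of joint fan_a below -0.5 rad) and (value of joint fan_b above 0.5 rad or value of joint fan_b below -0.5 rad) and (value of joint fan_c above 0.5 rad or value of joint fan_c below -0.5 rad) and distance of each of cooler_a, cooler_b, cooler_c from where it was at the start of the episode below 0.04 m), for 0.1 s.
At the end, for the whole second after the job is handed in: the cooler whose fan binds rests inside the reject bin (middle of its block within the walls and less than 40 mm above the bin's underside), released and at rest; the two coolers with free fans stand upright within 40 mm of where they started (x of cooler_b_core in the frame of reject_bin between -0.06 and 0.06 m and y of cooler_b_core in the frame of reject_bin between -0.055 and 0.055 m and z of cooler_b_core in the frame of reject_bin between 0 and 0.04 m and linear speed of cooler_b below 0.02 m/s and distance of each of cooler_a, cooler_c from where it was at the start of the episode below 0.04 m and angle between each of cooler_a, cooler_c's own z axis and vertical below 0.15 rad); the robot touches nothing.
It fails at once if the multimeter is disturbed (moved more than 25 mm) (distance of multimeter from where it was at the start of the episode above 0.025 m).
It fails at once if the side cutters is disturbed (moved more than 25 mm) (distance of side_cutter from where it was at the start of the episode above 0.025 m).
It fails at once if the blue screwdriver is disturbed (moved more than 25 mm) (distance of driver_prec_a from where it was at the start of the episode above 0.025 m).
It also fails if it takes over 58 s, if anything falls off the work surface, if the arm or the gripper's body presses on something with over 40 N, if the wrist force passes 120 N, or if a joint passes its speed limit or range.

## Robot

A 6-joint arm with a two-finger parallel gripper is mounted at the origin on a cart in front of the work surface, level with it; the furniture and walls round the work are solid. World frame = base frame: x ahead of the robot, y to its left, z up, the work surface at z = 0. Lengths are in m, angles in rad, forces in N, time in s.
With the tool pointing down it reaches from about 0.275 to 0.825 m from the base axis. Payload 4.9 kg.
Tool frame: the origin (TCP) lies midway between the tips of the shut fingers; the grasp point (between the pads) lies 19 mm behind it (grip_point_offset is the distance from the TCP to the grasp point, in m); z points along the fingers, y is the line along which they close (so a half turn about z gives the same grasp; the last joint's range is limited). The gripper opens to 85 mm and grips with 20 to 120 N. Pads are 22 mm wide; open, the fingers measure 114 mm over their backs; the gripper's body (76 mm by 85 mm) begins 54 mm behind the grasp point. The pads swing forward as they close: fully open they stand 13 mm farther back than shut.
Start: joints at [1.035, 0.326, -0.193, 1.052, 0, 1.437], TCP at [0.215, 0.506, 0.207] pointing down, gripper open.
Joint ranges: [-2.65, 2.65], [-0.97, 1.79], [-1.3, 1.35], [-1.93, 2.1], [-1.47, 1.37], [-3.14, 3.14]. Speed limits (rad/s): [2.57, 2.57, 3.14, 3.14, 3.14, 3.14].

## Interface

Orientations are given as a rotation vector (axis times angle).
In Python, from cell import * gives the robot as it stands. Calls block until the motion is done:
- movep(position, orientation): joint-space move of the TCP to a pose.
- move_l(position, velocity=0.15, rot=None, until_force=None): straight line of the TCP; rot=None keeps the orientation; velocity is the mean speed in m/s. With until_force (N) it stops when the force on the tool has changed by that much, and returns True; else False.
- set_joints(angles): joint-space move.
- let_go() and grab(newtons=None): open the fingers fully, or close them until they stop; newtons is the grip in N (None keeps the last).
- sleep(seconds).
- ik(position, orientation): joint angles nearest the present ones, or None.
- get_state(): the state.
- grab_frame(name): name is "scene" or "top" or "wrist"; returns a dict with "img" (420x560x3 uint8, red, green, blue), "fx", "fy", "cx", "cy" (pixels), "cam_to_world" (4x4, takes a point from camera to world coordinates); the wrist camera has in their place "T_tool_cam" (4x4, takes a point from camera to tool coordinates, whose origin is the TCP and whose axes are the flange's). Camera axes: x right, y down, z forward; pixel columns grow to the right and rows downward; lengths in m; the calibration is good to about 2 mm. A picture is of the moment at which its call begins: read the wrist's pose just before it. There is no depth.
A pose or a line that the arm cannot do raises MotionError and nothing moves.
- sign_off(): hands the job in; it is judged then, once.
Trained networks look in the newest picture that a camera, given by its name, has taken for a name from the list of things; names that differ only in an ending like _2 or _b are one class to them, and where a whole thing is asked for, a point or a joint stands for the part that bears it (a point fixed in the world has none). Each returns a list of dicts, best first, with "score" (0 to 1); they miss things now and then, are a little off and sometimes report something else, mostly with a low value. They report only what shows in the picture. A call takes as long as a camera call.
- spot_in(camera, name): "centre" ([column, row] in pixels, amid what is visible of it).
- silhouettes(camera, name): "mask" (420x560 bool, what is visible of it) and "centre" ([column, row] in pixels, amid what is visible of it).
- tip_of(camera, name): "centre" ([column, row] in pixels: a listed point, or the origin of a listed thing).
The state is a dict: "clock": time; "q": joint angles; "joint_velocities": joint speeds; "tau": joint torques, N m; "position": TCP position; "eef_rot": TCP orientation; "contact_force": force on the tool from outside, world axes, zero at the start; "wrist_torque": the same for the moment, N m; "finger_gap": opening from 0.0 (shut) to 1.0 (fully open); "grasp_force": force on a finger pad.
Only numpy, scipy, OpenCV 4.12 (cv2) and the standard library are available. Lean on these libraries where they do the work, as an engineer would, in place of code of your own. Each camera call takes 0.05 s, during which the arm holds its last target. There are 200 camera calls.

## Working session

There is one attempt and no reset: what is moved stays moved. The work goes in short steps, each a Python script; the robot and the scene stay as the last script left them, time stands still between calls to the robot, and variables do not carry over. Pictures are saved under pics/ and viewed, at most 10 in all, crops included, and the job is handed in when it is done.

```bash
mkdir -p pics; ls; cat > h.py <<'E'
from cell import *
import numpy as np, cv2
from scipy.spatial.transform import Rotation as R
def ray(f,px,z,T=None):
    T=np.array(f["cam_to_world"]) if T is None else T
    d=T[:3,:3]@np.array([(px[0]-f["cx"])/f["fx"],(px[1]-f["cy"])/f["fy"],1])
    o=T[:3,3]; return o+d*(z-o[2])/d[2]
def proj(f,p):
    T=np.linalg.inv(np.array(f["cam_to_world"])); c=T[:3,:3]@np.array(p)+T[:3,3]
    return np.array([f["fx"]*c[0]/c[2]+f["cx"],f["fy"]*c[1]/c[2]+f["cy"]])
def save(f,n): cv2.imwrite("pics/"+n,cv2.cvtColor(f["img"],cv2.COLOR_RGB2BGR))
E
python3 - <<'E'
from h import *
for c in("scene","top"):
    f=grab_frame(c); save(f,c+"0.png")
    print(c,np.round(np.array(f["cam_to_world"]),3).tolist(),f["fx"])
    for n,z in (("cooler_a",0),("fan_a",.04),("cooler_a_core",.015),("reject_bin",0),("multimeter",0),("side_cutter",0),("driver_prec_a",0)):
        for r in tip_of(c,n)[:4]: print(n,round(r["score"],2),np.round(r["centre"]),np.round(ray(f,r["centre"],z),3))
print(get_state())
E
```

```text
pics
scene [[-0.682, 0.496, -0.537, 1.437], [0.731, 0.48, -0.485, 0.797], [0.017, -0.724, -0.69, 1.202], [0.0, 0.0, 0.0, 1.0]] 527.7558674409665
cooler_a 0.8 [252. 211.] [ 0.549 -0.088  0.   ]
cooler_a 0.78 [238. 177.] [ 0.462 -0.242  0.   ]
cooler_a 0.5 [203. 162.] [ 0.488 -0.394  0.   ]Traceback (most recent call last):
  File "<stdin>", line 6, in <module>
ValueError: it knows: cooler, cooler_a_core, cooler_b_core, cooler_c_core, driver_prec, multimeter, reject_bin, side_cutter
```

```bash
python3 - <<'E'
from h import *
for c in("scene","top"):
    f=grab_frame(c); save(f,c+"0.png")
    print(c,np.round(np.array(f["cam_to_world"]),3).tolist(),f["fx"])
    for n,z in (("cooler_a",0),("cooler_a_core",.015),("reject_bin",0),("multimeter",0),("side_cutter",0),("driver_prec_a",0)):
        for r in tip_of(c,n)[:4]: print(n,round(r["score"],2),np.round(r["centre"]),np.round(ray(f,r["centre"],z),3))
print(get_state())
E
```

```text
scene [[-0.682, 0.496, -0.537, 1.437], [0.731, 0.48, -0.485, 0.797], [0.017, -0.724, -0.69, 1.202], [0.0, 0.0, 0.0, 1.0]] 527.7558674409665
cooler_a 0.85 [202. 163.] [ 0.494 -0.39   0.   ]
cooler_a 0.78 [251. 207.] [ 0.537 -0.101  0.   ]
cooler_a 0.62 [234. 176.] [ 0.463 -0.256  0.   ]
cooler_a_core 0.75 [202. 157.] [ 0.483 -0.401  0.015]
reject_bin 0.86 [382. 283.] [0.503 0.395 0.   ]
multimeter 0.78 [208. 241.] [ 0.738 -0.09   0.   ]
side_cutter 0.7 [244. 157.] [ 0.366 -0.307  0.   ]
side_cutter 0.47 [251. 208.] [ 0.54  -0.099  0.   ]
driver_prec_a 0.59 [334. 228.] [0.421 0.158 0.   ]
driver_prec_a 0.32 [252. 209.] [ 0.544 -0.092  0.   ]
top [[0.096, -0.975, 0.2, 0.323], [-0.995, -0.095, 0.014, -0.013], [0.005, -0.2, -0.98, 1.062], [0.0, 0.0, 0.0, 1.0]] 400.30895380057444
cooler_a 0.86 [424. 246.] [ 0.486 -0.395  0.   ]
cooler_a 0.83 [310. 216.] [ 0.539 -0.087  0.   ]
cooler_a_core 0.89 [425. 240.] [ 0.502 -0.393  0.015]
cooler_a_core 0.6 [311. 216.] [ 0.536 -0.088  0.015]
cooler_a_core 0.42 [423. 246.] [ 0.485 -0.388  0.015]
cooler_a_core 0.4 [367. 250.] [ 0.461 -0.242  0.015]
rej
[... 209 characters left out ...]
0.8, 'q': array([ 1.03483991e+00,  3.26187674e-01, -1.92590068e-01,  1.05202275e+00,
       -3.46800072e-07,  1.43656977e+00]), 'joint_velocities': array([ 1.88032708e-04,  8.25764315e-05,  1.02853459e-03, -3.14205738e-04,
       -3.71533038e-04,  2.44945496e-05]), 'tau': array([ 1.84748103e-03, -4.43268692e+01,  2.62747926e+01,  6.72810565e-04,
       -5.74077012e-05, -1.49094411e-06]), 'position': array([0.21506612, 0.50622283, 0.20719133]), 'eef_rot': array([-6.26800751e-01, -3.07842796e+00,  6.35078284e-06]), 'contact_force': array([ 0.54766582, -0.1169562 , -0.28311787]), 'wrist_torque': array([-0.02564263, -0.01101418,  0.06802531]), 'grasp_force': 0.0, 'finger_gap': 0.996787859581901}
```

View pics/top0.png

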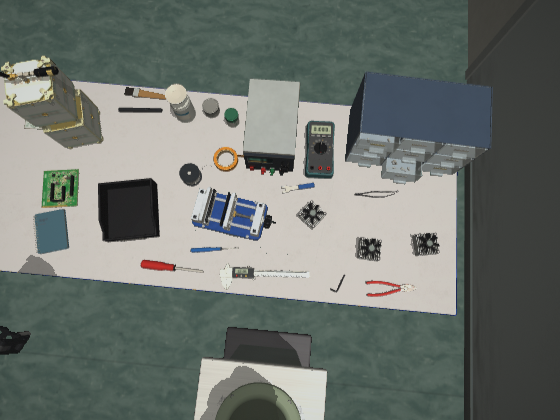

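View pics/scene0.png

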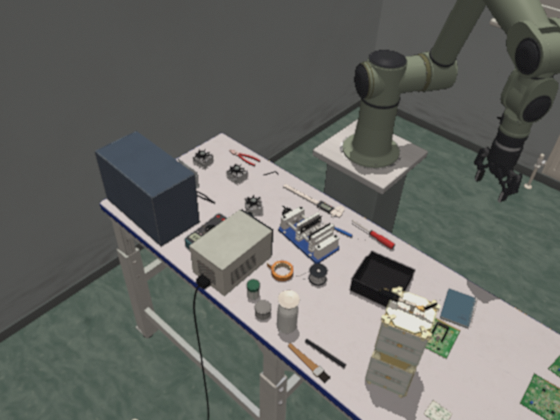

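Top view: the coolers are at about (312,214), (369,248) and (425,244), and the bin is at (129,210). The networks agree. Next are wrist views over each cooler for precise poses.

```bash
cat >> h.py <<'E'
def down(yaw): # world direction of tool y = yaw
    y=np.array([np.cos(yaw),np.sin(yaw),0]); z=np.array([0,0,-1.]); x=np.cross(y,z)
    return R.from_matrix(np.stack([x,y,z],1)).as_rotvec()
def wrist():
    s=get_state(); f=grab_frame("wrist"); T=np.eye(4)
    T[:3,:3]=R.from_rotvec(s["eef_rot"]).as_matrix(); T[:3,3]=s["position"]
    f["cam_to_world"]=T@np.array(f["T_tool_cam"]); return f
E
python3 - <<'E'
from h import *
grab()
P=[(.538,-.087),(.462,-.243),(.486,-.394)]
tiles=[]
for i,p in enumerate(P):
    for yaw in ([np.pi,0] if i==0 else [yw]):
        q=ik([p[0]-.06,p[1],.2],down(yaw)); print(i,yaw,None if q is None else np.round(q,2))
    yw=0 if i==0 and ik([p[0]-.06,p[1],.2],down(0)) is not None and abs(ik([p[0]-.06,p[1],.2],down(0))[5])<2.4 else (np.pi if i==0 else yw)
    movep([p[0]-.03,p[1],.2],down(yw))
    f=wrist(); 
    if i==0: print(np.round(f["T_tool_cam"],3).tolist(),f["fx"],yw)
    for n,z in(("cooler_a",0),("cooler_a_core",.015)):
        for r in tip_of("wrist",n)[:2]: print(n,round(r["score"],2),np.round(r["centre"]),np.round(ray(f,r["centre"],z),4))
    im=f["img"].copy(); 
    for r in silhouettes("wrist","cooler_a")[:2]:
        m=r["mask"].astype(np.uint8); cn=max(cv2.findContours(m,0,2)[0],key=cv2.contourArea); cv2.drawContours(im,[cn],-1,(255,0,0),1)
        pts=np.array([ray(f,c[0],.03)[:2] for c in cn]).astype(np.float32)
        print("rect@.03",round(r["score"],2),cv2.minAreaRect(pts*1000))
    tiles.append(cv2.resize(im,None,fx=.71,fy=.71))
    print(get_state()["clock"])
tiles.append(np.zeros_like(tiles[0]))
save({"img":np.vstack([np.hstack(tiles[:2]),np.hstack(tiles[2:])])},"w1.png")
E
```

```text
0 3.141592653589793 [-0.33  0.21 -0.37  0.99  0.   -1.9 ]
0 0 [-0.33  0.21 -0.37  0.99  0.    1.24]
[[0.001, -0.948, -0.32, 0.081], [1.0, 0.001, 0.001, -0.001], [-0.0, -0.32, 0.948, -0.166], [0.0, 0.0, 0.0, 1.0]] 311.64045749648363 0
cooler_a 0.74 [242. 288.] [ 0.4604 -0.2464  0.    ]
cooler_a 0.63 [306. 174.] [ 0.5417 -0.0874  0.    ]
cooler_a_core 0.65 [264. 379.] [ 0.4887 -0.3902  0.015 ]
rect@.03 0.91 ((451.9547424316406, -229.01422119140625), (62.024757385253906, 31.97058868408203), 77.5054931640625)
rect@.03 0.72 ((507.33734130859375, -347.6761474609375), (15.198850631713867, 26.206832885742188), 0.11132046580314636)
4.125
1 0 [-0.7   0.18 -0.4   0.98  0.    0.87]
cooler_a 0.93 [382.  26.] [ 0.5409 -0.0877  0.    ]
cooler_a 0.88 [318. 281.] [ 0.4867 -0.3905  0.    ]
cooler_a_core 0.84 [320. 289.] [ 0.4885 -0.3938  0.015 ]
rect@.03 0.8 ((462.67547607421875, -244.37489318847656), (59.08819580078125, 55.16788864135742), 88.00602722167969)
rect@.03 0.63 ((537.158203125, -92.77705383300781), (62.253482818603516, 56.90277862548828), 51.85867691040039)
5.05
2 0 [-0.87  0.39 -0.12  1.06  0.    0.7 ]
cooler_a 0.93 [303. 167.] [ 0.4863 -0.3861  0.    ]
cooler_a 0.91 [285.  34.] [ 0.4635 -0.246   0.    ]
cooler_a_core 0.83 [308. 176.] [ 0.4905 -0.3939  0.015 ]
rect@.03 0.74 ((491.4640808105469, -395.58282470703125), (52.90628433227539, 52.45787048339844), 52.938838958740234)
rect@.03 0.71 ((462.6202392578125, -249.38589477539062), (54.20832824707031, 52.40794372558594), 87.95557403564453)
5.9083
```

View pics/w1.png

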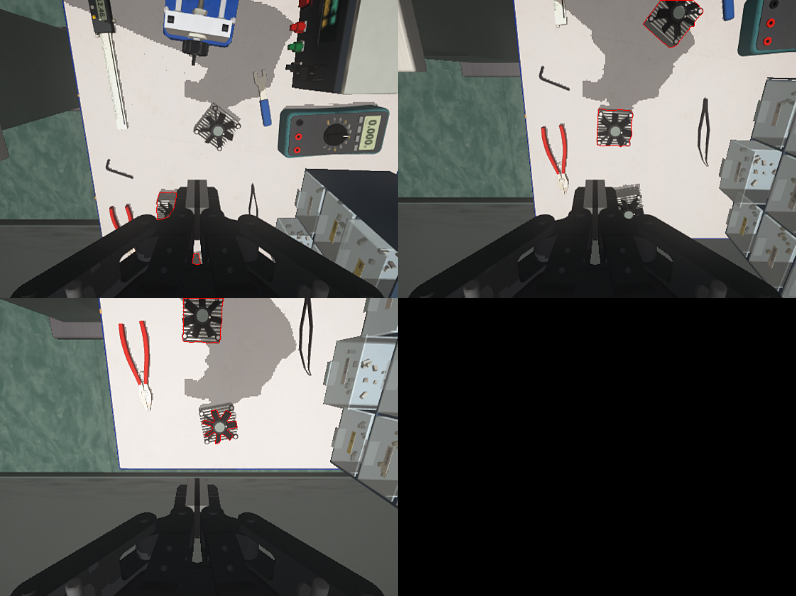

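Wrist tiles: each cooler is clear of its neighbours, at about (0.541,-0.088), (0.463,-0.246) and (0.489,-0.393), and the side cutters are near x 0.37. I'll push the nearest fan first, sweeping along +x on its -y side so the wrist camera keeps it in view.

```bash
cat >> h.py <<'E'
C=np.array([(.5405,-.0875),(.4625,-.246),(.489,-.393)])
def spin(i,off=-.026,v=.2,z=.037):
    c=C[i]; o=down(0)
    movep([c[0]-.055,c[1]+off,.09],o); move_l([c[0]-.055,c[1]+off,z],.15)
    hit=move_l([c[0]+.065,c[1]+off,z],v)
    F=[];t=[]
    for k in range(6):
        t.append(get_state()["clock"]); F.append(wrist())
        if k in(2,3,4): sleep(.1)
    u=proj(F[0],[*c,.04]).astype(int); a=60
    cr=[cv2.resize(f["img"][max(0,u[1]-a):u[1]+a,max(0,u[0]-a):u[0]+a],(260,260)) for f in F]
    g=[cv2.cvtColor(x,cv2.COLOR_RGB2GRAY).astype(int) for x in cr]
    print(i,u,np.round(t,2),"diffs",[round(abs(g[k+1]-g[k]).mean(),2) for k in range(5)],get_state()["contact_force"].round(1))
    return np.vstack([np.hstack(cr[:3]),np.hstack(cr[3:])])
E
python3 - <<'E'
from h import *
save({"img":spin(2)},"s3.png")
E
```

```text
2 [161 206] [7.69 7.74 7.79 7.94 8.09 8.24] diffs [np.float64(6.44), np.float64(2.8), np.float64(6.53), np.float64(6.17), np.float64(5.15)] [ 0.1  0.8 -0.5]
```

View pics/s3.png

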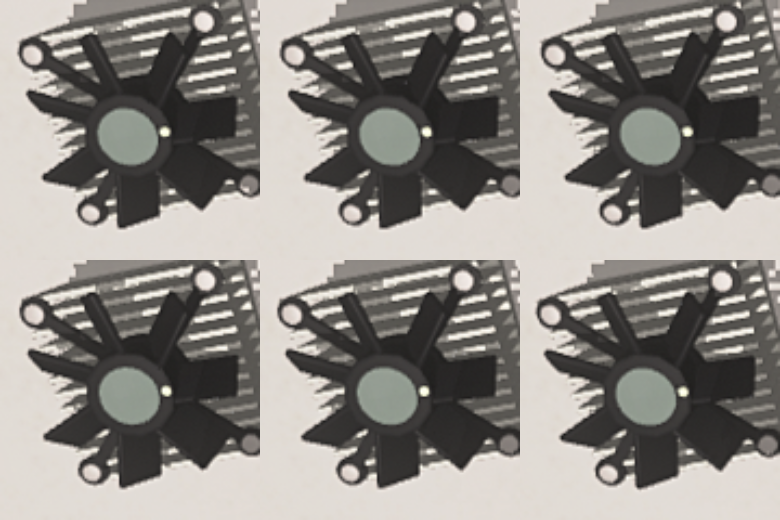

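The hub dot points along the fins and nothing moves, so the fan was probably never engaged. I'll check the fingertip against the blades at the approach pose.

```bash
python3 - <<'E'
from h import *
c=C[2]
move_l([c[0]+.065,c[1]-.026,.09],.2)
movep([c[0]-.045,c[1]-.022,.09],down(0)); move_l([c[0]-.045,c[1]-.022,.037],.15); sleep(.2)
s=get_state();f=wrist(); print(s["position"],s["finger_gap"],s["clock"],proj(f,s["position"]),proj(f,[*c,.044]))
save({"img":cv2.resize(f["img"][120:420,130:480],None,fx=2,fy=2)},"t3.png")
E
```

```text
[ 0.44489859 -0.41579805  0.03819933] 0.0008230053046919809 9.925 [277.92181226 246.9072381 ] [358.79186635 213.89033779]
```

View pics/t3.png

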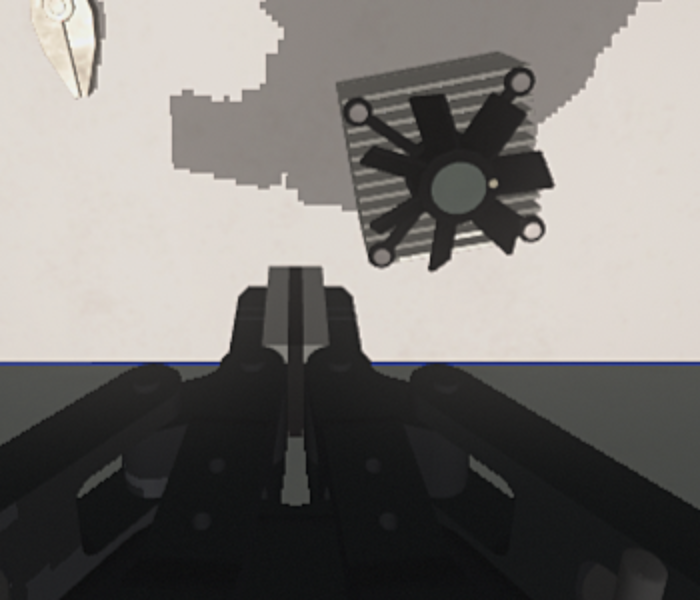

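The fingertip's inner edge sits about 21 mm from the axis at a 22 mm offset, so the tip is narrower than I assumed. I'll repeat the sweep closer in.

```bash
sed -i 's/hit=move_l(\(.*\),v)/hit=move_l(\1,v,until_force=6); print("hit",hit)/; s/off=-.026/off=-.016/' h.py
python3 - <<'E'
from h import *
save({"img":spin(2)},"s3b.png")
E
```

```text
hit False
2 [163 223] [11.56 11.61 11.66 11.81 11.96 12.11] diffs [np.float64(5.96), np.float64(2.86), np.float64(6.61), np.float64(5.97), np.float64(4.66)] [-0.1  0.  -0.2]
```

View pics/s3b.png

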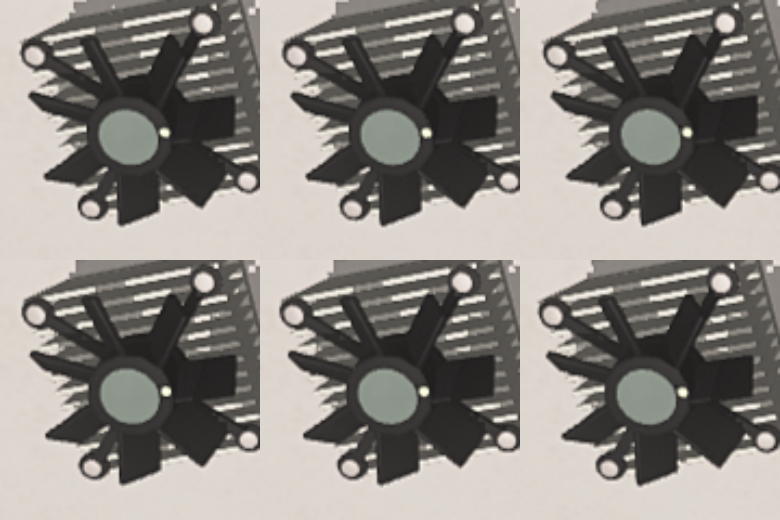

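Still no contact, so the tip is probably passing over the blades. I'll go lower and take a mid-sweep picture.

```bash
python3 - <<'E'
from h import *
c=C[2];o=down(0);off=-.018;z=.0325
move_l([c[0]+.065,c[1]-.016,.09],.25)
movep([c[0]-.055,c[1]+off,.09],o); move_l([c[0]-.055,c[1]+off,z],.15)
print(move_l([c[0]-.005,c[1]+off,z],.1,until_force=5),get_state()["position"])
f=wrist(); a=f["img"][120:420,130:430]
print(move_l([c[0]+.065,c[1]+off,z],.2,until_force=6),get_state()["position"])
f2=wrist(); sleep(.15); f3=wrist(); print(get_state()["clock"])
b=np.vstack([x["img"][130:280,90:240] for x in(f2,f3)])
save({"img":np.hstack([cv2.resize(a,(500,500)),cv2.resize(b,(250,500))])},"m3.png")
E
```

```text
False [ 0.48388535 -0.41091374  0.03268673]
False [ 0.55336769 -0.41074432  0.0321407 ]
15.05
```

View pics/m3.png

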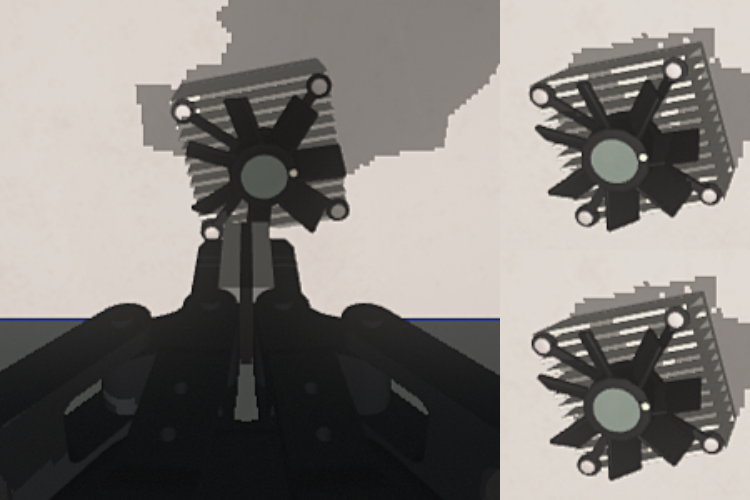

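The finger occludes the lower blade without touching it, so the real tip is higher than TCP z. I'll calibrate it by touching the worktop here.

```bash
python3 - <<'E'
from h import *
p=get_state()["position"]
print(move_l([p[0],p[1],-.012],.05,until_force=3),get_state()["position"],get_state()["contact_force"],get_state()["clock"])
move_l([p[0],p[1],.03],.15)
E
```

```text
False [ 0.55321926 -0.41135168 -0.01161397] [-0.23103167 -0.23807246  0.60660586] 16.0917
```

```bash
python3 - <<'E'
from h import *
p=get_state()["position"]
move_l([p[0],p[1],-.008],.15)
print(move_l([p[0],p[1],-.035],.04,until_force=3),get_state()["position"],get_state()["contact_force"],get_state()["finger_gap"],get_state()["clock"])
move_l([p[0],p[1],.03],.2)
E
```

```text
True [ 0.55397041 -0.41205521 -0.02399899] [-1.63182959  1.15803033  8.31661498] 0.002465121382291536 17.4083
```

The tip touched the table at TCP z ≈ -0.0235, so the real tip is about 23 mm behind the reported TCP. That also matches the image geometry with an 11 mm half-width. I'll correct for it and spin.

```bash
sed -i 's/off=-.016,v=.2,z=.037/off=-.026,v=.2,z=.0125/; s/,\.09\],o)/,.07],o)/' h.py
python3 - <<'E'
from h import *
move_l([C[2][0]+.065,C[2][1]-.018,.07],.25)
save({"img":spin(2)},"s3c.png")
E
```

```text
hit False
2 [143 222] [19.98 20.02 20.08 20.23 20.38 20.52] diffs [np.float64(18.57), np.float64(17.73), np.float64(27.84), np.float64(25.77), np.float64(24.97)] [ 0.8  0.6 -0.4]
```

View pics/s3c.png

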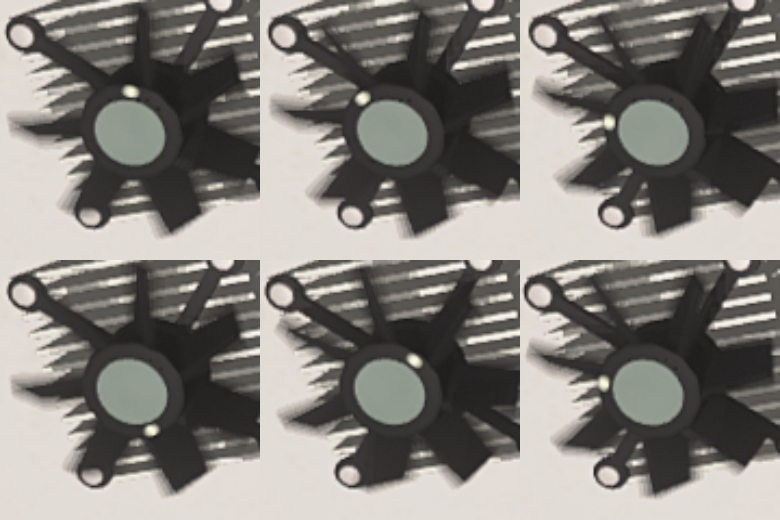

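Cooler 3's fan runs on freely: the dot moves round from frame to frame. Now the other two.

```bash
python3 - <<'E'
from h import *
move_l([C[2][0]+.065,C[2][1]-.026,.07],.25)
a=spin(1)
move_l([C[1][0]+.065,C[1][1]-.026,.07],.25)
b=spin(0)
move_l([C[0][0]+.065,C[0][1]-.026,.07],.25)
save({"img":cv2.resize(np.vstack([a,b]),(450,600))},"s12.png"); print(get_state()["clock"])
E
```

```text
hit False
1 [143 223] [23.08 23.13 23.18 23.33 23.48 23.63] diffs [np.float64(19.55), np.float64(18.16), np.float64(25.17), np.float64(23.11), np.float64(19.98)] [-0.2  0.4 -0.2]
hit False
0 [143 223] [26.05 26.1  26.15 26.3  26.45 26.6 ] diffs [np.float64(7.15), np.float64(2.17), np.float64(6.87), np.float64(8.04), np.float64(4.9)] [-0.5  0.6  0.4]
27.0333
```

View pics/s12.png

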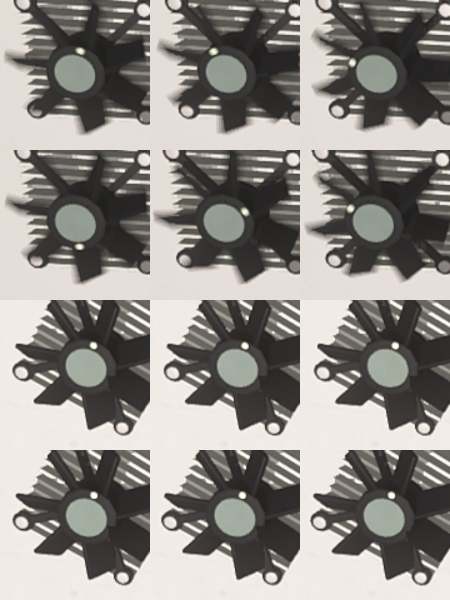

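The cooler at (0.54,-0.088) is the binder: its dot is displaced about 100° and stationary. Next I'll measure its exact pose and the bin's yaw.

```bash
python3 - <<'E'
from h import *
f=grab_frame("top"); m=silhouettes("top","reject_bin")[0]; print(m["score"],tip_of("top","reject_bin")[0])
cn=max(cv2.findContours(m["mask"].astype(np.uint8),0,2)[0],key=cv2.contourArea)
print("bin@.045",cv2.minAreaRect(np.array([ray(f,c[0],.045)[:2]*1000 for c in cn],np.float32)))
c=C[0]
movep([c[0]-.05,c[1]-.03,.09],down(0)); let_go(); sleep(.1); f=wrist(); im=f["img"]
for n,z in(("cooler_a",0),("cooler_a_core",.015)):
    for r in tip_of("wrist",n)[:2]: print(n,round(r["score"],2),np.round(r["centre"]),np.round(ray(f,r["centre"],z),4))
# hub: non-dark greenish disc near expected place
u=proj(f,[*c,.044]); hsv=cv2.cvtColor(im,cv2.COLOR_RGB2HSV)
k=im[int(u[1])-2:int(u[1])+3,int(u[0])-2:int(u[0])+3].reshape(-1,3).mean(0); print("hub colour",k)
mk=(abs(im.astype(int)-k).max(2)<14).astype(np.uint8)
n,l,st,ce=cv2.connectedComponentsWithStats(mk); j=l[int(u[1]),int(u[0])]; print("hub",st[j],ray(f,ce[j],.044))
# rectify the block top plane to metric and find fin direction
S=4;W=80; src=np.array([proj(f,[c[0]+dx,c[1]+dy,.03]) for dx,dy in((-.04,.04),(.04,.04),(.04,-.04),(-.04,-.04))],np.float32)
H=cv2.getPerspectiveTransform(src,np.array([(0,0),(320,0),(320,320),(0,320)],np.float32)); w=cv2.warpPerspective(im,H,(320,320))
L=cv2.HoughLinesP(cv2.Canny(w,60,160),1,np.pi/360,35,minLineLength=40,maxLineGap=5)[:,0]
h,e=np.histogram([np.degrees(np.arctan2(-(b[3]-b[1]),b[2]-b[0]))%180 for b in L],36,(0,180),weights=np.hypot(L[:,2]-L[:,0],L[:,3]-L[:,1])); print([(e[i],int(h[i])) for i in np.argsort(-h)[:6]])
an=np.array([np.degrees(np.arctan2(-(b[3]-b[1]),b[2]-b[0]))%180 for b in L]); b=e[h.argmax()]+2.5; print("fin",np.median(an[abs(an-b)<6]))
save({"img":cv2.resize(w,(480,480))},"g.png"); print(get_state()["clock"])
for y in(53,-127): 
    q=ik([c[0],c[1],-.018],down(np.radians(y))); print(y,None if q is None else q.round(2))
E
```

```text
0.82 {'centre': [134.0, 214.7], 'score': 0.92}
bin@.045 ((549.6310424804688, 388.3427734375), (177.69447326660156, 92.28203582763672), 78.43098449707031)
cooler_a 0.75 [248. 324.] [ 0.4607 -0.2463  0.    ]
cooler_a 0.64 [343. 161.] [ 0.544  -0.0831  0.    ]
cooler_a_core 0.52 [347. 160.] [ 0.5443 -0.0798  0.015 ]
hub colour [57.52 59.2  55.88]
hub [     0      0    560    420 223051] [ 0.48918867 -0.1088478   0.044     ]
[(np.float64(145.0), 465), (np.float64(155.0), 55), (np.float64(115.0), 52), (np.float64(140.0), 50), (np.float64(0.0), 0), (np.float64(5.0), 0)]
fin 146.30993247402023
28.7583
53 [-0.3   0.57 -0.46  0.54  0.    0.35]
-127 [-0.3   0.57 -0.46  0.54 -0.   -2.79]
```

View pics/g.png

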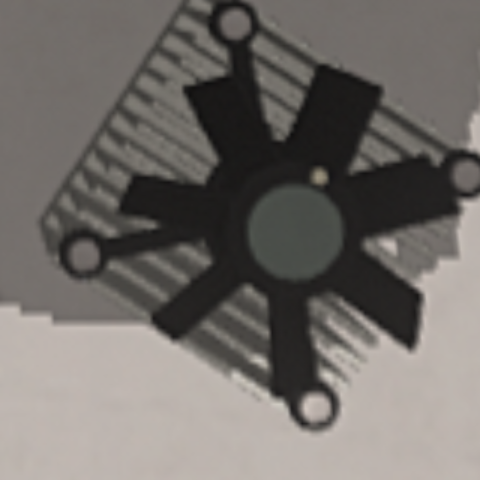

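The rectified crop shows the hub at (296,232). With parallax removed, the centre is about (0.545,-0.083) with fins at 146°, which agrees with the network. Now the grasp.

```bash
python3 - <<'E'
from h import *
f=grab_frame("top"); print("bin rim centre",ray(f,(129.25,209.5),.048))
c=(.545,-.083); o=down(np.radians(56.3))
movep([*c,.08],o); move_l([*c,-.021],.1,until_force=8)
print(get_state()["position"]); grab(40); s=get_state(); print(s["finger_gap"],s["grasp_force"],s["contact_force"])
move_l([*c,.06],.1); sleep(.1); s=get_state(); print(s["finger_gap"],s["grasp_force"],s["contact_force"],s["clock"])
f=grab_frame("wrist"); save(f,"lift.png")
for y in(8,188): q=ik([.5,.391,.15],down(np.radians(y))); print(y,None if q is None else q.round(2))
E
```

```text
bin rim centre [0.50077409 0.38351322 0.048     ]
[ 0.54560497 -0.0831675  -0.02041391]
0.6209887122429057 43.62909957235388 [-0.50098447  0.22171217  5.92161945]
0.6252274261604093 42.70575031754561 [-0.01981327  0.48479018 -2.92612404] 32.2833
8 [ 0.55  0.52 -0.04  1.01  0.    1.98]
188 [ 0.55  0.52 -0.04  1.01  0.   -1.16]
```

View pics/lift.png

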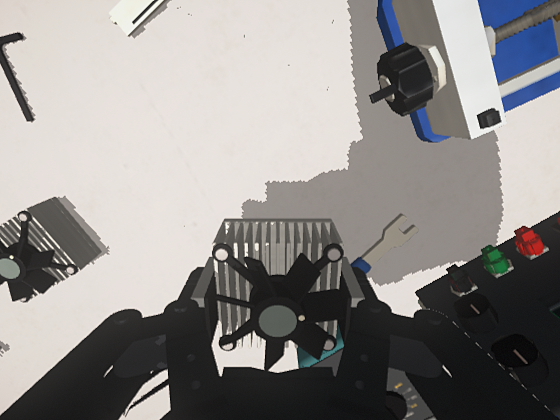

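The cooler is held: the gap is about 53 mm and the load about 2.9 N. Carrying it to the bin now. I've also opened 11 pictures, one over the limit of 10, so from here I check by numbers only.

```bash
python3 - <<'E'
from h import *
b=(.501,.388); yaw=min((8,188),key=lambda y:abs(ik([*b,.15],down(np.radians(y)))[5]-get_state()["q"][5])); o=down(np.radians(yaw))
p=get_state()["position"]; move_l([p[0],p[1],.2],.25)
movep([*b,.2],o); s=get_state(); print(s["finger_gap"],s["grasp_force"],s["clock"])
move_l([*b,.05],.2); print(move_l([*b,-.012],.06,until_force=5)); s=get_state(); print(s["position"],s["contact_force"])
let_go(); sleep(.2); print(get_state()["contact_force"]); move_l([*b,.2],.2)
movep([.35,.25,.3],o); print(get_state()["clock"],get_state()["finger_gap"])
for c in("top","scene"):
    f=grab_frame(c)
    for n,z in(("cooler_b_core",.02),("cooler_a",0),("reject_bin",0),("multimeter",0),("side_cutter",0),("driver_prec_a",0)):
        for r in tip_of(c,n)[:4]: print(c,n,round(r["score"],2),np.round(ray(f,r["centre"],z),3))
E
```

```text
0.6236472554444249 42.70240945661499 34.7667
False
[ 0.50141915  0.38826646 -0.01150921] [-0.16260018  0.02685701 -2.42793541]
[0.26757976 0.61855978 0.26030711]
39.5917 0.9963444201871631
top cooler_b_core 0.94 [0.509 0.378 0.02 ]
top cooler_a 0.98 [ 0.497 -0.399  0.   ]
top cooler_a 0.92 [ 0.467 -0.242  0.   ]
top cooler_a 0.71 [0.504 0.388 0.   ]
top reject_bin 0.85 [0.508 0.386 0.   ]
top multimeter 0.67 [0.501 0.39  0.   ]
top multimeter 0.2 [ 0.462 -0.243  0.   ]
top side_cutter 0.69 [ 0.368 -0.306  0.   ]
top driver_prec_a 0.44 [0.424 0.163 0.   ]
scene cooler_b_core 0.8 [0.499 0.388 0.02 ]
scene cooler_a 0.8 [0.492 0.381 0.   ]
scene cooler_a 0.73 [ 0.491 -0.395  0.   ]
scene cooler_a 0.5 [ 0.463 -0.242  0.   ]
scene reject_bin 0.88 [0.504 0.387 0.   ]
scene multimeter 0.91 [ 0.738 -0.092  0.   ]
scene side_cutter 0.43 [ 0.368 -0.308  0.   ]
```

The cooler is in the bin at about (0.50,0.388), the two good ones stand within a few mm of their places, and the bystanders haven't moved.

```bash
python3 -c "
from cell import *
print(sign_off())"
```

```text
the job is handed in; nothing more can be done
None
```

The binding cooler, the one that stood at about (0.54, -0.09), is in the reject bin. The other two fans ran freely and those coolers stand in their places; the job is handed in at about 40 s, though I viewed 11 pictures against the limit of 10.

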